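# Clip the kitchen timer into its sprung holder

### The job

Put the kitchen timer that stands near the front of the counter into its holder, the wider of the two sprung holders: press the sprung plate back with the timer, set the timer flat on the bed and let go, so that the plate clamps it home against the two stops. Leave the marker pen where it lies; the narrow holder is not for the timer.

Things in the scene. Friction and masses are not known exactly. Their poses are not given: they have to be found in the camera images.
- timer: Kitchen timer at the front (not the one far back): white round body 66 mm across, 24 mm high; on it a coaxial black dial 42 mm across, from 25 to 39 mm height, which does not turn: grip this from above, fingertips just over the white body. 0.12 kg. Origin: centre of the underside; z up; its yaw does not matter.
- timer_holder: Wider of two fixed holders: base 88 mm (x) by 152 mm (y -46 to 106), 8 mm thick, its top the bed. Towards -y two grey stops, a V open to +y, tops 18 mm over the counter; at y 64 to 104 a steel spring housing 38 mm high; sprung plate between. Origin on the counter, under the seated timer's centre (timer at 0, 0, 8 mm). Fingers apart along x clear all. The other holder's base is 56 mm wide.
- timer_holder_plate (a joint): Upright sprung plate, slide in m: 0 at rest, to 0.040 as pressed back along the holder's +y. 64 mm wide, top 35 mm over the counter; face at y = 15 mm + value, so the timer fits only when it is pressed back; 0.018 with the timer seated. The timer clears the stops from 0.026; 0.034 gives good room. 3 N to start, 7.5 N fully back; springs back when let go.
- marker: White marker pen with a black cap, 135 mm long (its y), 17 mm thick, lying on the counter's front near the timer; a bystander. Origin: under its middle.
Things that resemble listed ones, but are neither listed nor needed, are in the scene too. What is shaped like the timer but blue is not meant.

How it is judged:
By the outcome, as a careful person would: the job done as asked, in the order asked, and still so for the second after the job is handed in, with the robot touching nothing.
It also fails if it takes over 35 s, if anything falls off the work surface, if the arm or the gripper's body presses on something with over 40 N, if the wrist force passes 120 N, or if a joint passes its speed limit or range.

### The arm

A 7-joint arm with a two-finger parallel gripper is mounted at the origin on a cart in front of the work surface, level with it; the furniture and walls round the work are solid. World frame = base frame: x ahead of the robot, y to its left, z up, the work surface at z = 0. Lengths are in mm, angles in rad, forces in N, time in s.
With the tool pointing down it reaches from about 400 to 875 mm from the base axis. Payload 19.3 kg.
Tool frame: the origin (TCP) lies midway between the tips of the shut fingers; the grasp point (between the pads) lies 19 mm behind it; y points along the fingers, x is the direction in which the jaws open and shut, and the axes are right-handed (so a half turn about y gives the same grasp; the last joint's range is limited). The gripper opens to 85 mm and grips with 20 to 120 N. Pads are 22 mm wide; open, the fingers measure 114 mm over their backs; the gripper's body (76 mm by 85 mm) begins 54 mm behind the grasp point. The pads swing forward as they close: fully open they stand 13 mm farther back than shut.
Start: joints at [1.201, 0.521, -0.036, 1.599, 0.021, 1.021, -0.113], TCP at [184.553, -597.122, 231.291] pointing down, gripper open.
Joint ranges: [-2.91, 2.91], [-0.3, 2.13], [-1.5, 1.42], [0.17, 2.43], [-1.26, 4.41], [0.16, 1.93], [-2.52, 2.52]. Speed limits (rad/s): [1.89, 1.89, 2.39, 2.39, 3.01, 3.01, 3.01].

### API

Orientations are given as a rotation vector (axis times angle).
In Python, from plant import robot gives the robot as it stands. The module is installed in compiled form; this text tells all that it offers.
- The arm moves only by the tool jog_arm, never from a script. Its argument "rows" is a list of rows, each an object of numbers: "tx", "ty", "tz": the shift along the tool's x, y, z in units of 0.025 m (1.0 is 0.025 m); "rx", "ry", "rz": the turn, a rotation vector about the tool's x, y, z in units of 6 degrees (1.0 is 6 degrees). In form: [{"tx": .., "ty": .., "tz": .., "rx": .., "ry": .., "rz": ..}, ...]. A call has exactly 8 rows; each row shifts and turns the commanded pose from where the row before left it, along the tool's axes as they then stand; what a row does not reach is not made up. A row lasts 1/12 s, in which the tool goes at most 41.7 mm and 7.16 degrees, less where a joint would pass 70% of its speed; a pose out of reach is approached as far as the arm can. A call with a number of a shift or a turn outside -1 to 1 is refused whole. A call with a gripper value outside its range is refused whole. "fingers" is the closure in counts, from 0 (fully open) to 255 (shut), set as the call begins (left out, the last holds). The fingers move at their own pace and stop on an object; the grip force is fixed at half the most. Time passes only in rows, so rows that do not move let the fingers close, or fill a call up. It gives the time, the measured TCP pose, the force and the opening at its end, in the units of the state.
- robot.get_state(): the state, without advancing time (a new reading comes with each control period).
- robot.snapshot(name): name is "scene" or "top" or "wrist"; returns a dict with "img" (480x640x3 uint8, red, green, blue), "range_z" (480x640 float32, mm along the optical axis (not along the pixel's ray), 0 where there is no reading), "fx", "fy", "cx", "cy" (pixels), "rvec" (rotation vector, rad) and "tvec" (3), from world to camera coordinates, as OpenCV has them; the wrist camera has in their place "mount" (4x4, takes a point from camera to tool coordinates, whose origin is the TCP and whose axes are the tool frame's). Camera axes: x right, y down, z forward; pixel columns grow to the right and rows downward; lengths in mm; the calibration is good to about 2 mm. A picture is of the moment at which its call begins: read the wrist's pose just before it.
- robot.finish_job(): hands the job in, once; it reports no verdict.
Trained networks look in a picture, given as the dict that the camera call returned (one of the last four; its "shot" number tells which), for a name from the list of things; names that differ only in an ending like _2 or _b are one class to them, and where a whole thing is asked for, a point or a joint stands for the part that bears it (a point fixed in the world has none). Each returns a list of dicts, best first, with "conf" (0 to 1); they miss things now and then, are a little off and sometimes report something else, mostly with a low value. They report only what shows in the picture. A call takes as long as a camera call. They do not tell look-alikes from the thing itself.
- robot.find_in(picture, name): "box" ([centre column, centre row, width, height] in pixels, round what is visible of it).
- robot.mark_of(picture, name): "centre" ([column, row] in pixels: a listed point, or the origin of a listed thing).
The state is a dict: "time": time; "joint_positions": joint angles; "dq": joint speeds; "joint_torque": joint torques, N m; "tcp_pos": TCP position; "eef_rot": TCP orientation; "contact_force": force on the tool from outside, world axes, zero at the start; "ft_torque": the same for the moment, N m; "grip_width": finger opening in mm.
Only numpy, scipy, OpenCV 4.12 (cv2) and the standard library are available. Lean on these libraries where they do the work, as an engineer would, in place of code of your own. Each camera call takes 0.05 s, during which the arm holds its last target.

## Working session

There is one attempt and no reset: what is moved stays moved. The work goes in short steps, Python scripts to look and compute and a tool call to move; the robot and the scene stay as the last step left them, time stands still between calls to the robot, and variables do not carry over. Pictures are saved under pics/ and viewed, and the job is handed in when it is done.

Besides the shell and the picture viewer there is one more tool, called after "Request:" as name(argument=value, ...) on one line, values as JSON. jog_arm: Moves the arm, as the interface text tells. Its arguments: {"type":"object","properties":{"rows":{"type":"array"},"fingers":{"type":"number"}},"required":["rows"]}

```bash
mkdir -p pics; ls; python3 - <<'E'
from plant import robot
import cv2,numpy as np,json
s=robot.get_state(); print({k:np.round(v,3).tolist() for k,v in s.items()})
for n in ["scene","top"]:
    p=robot.snapshot(n)
    cv2.imwrite(f"pics/{n}0.png",p["img"][:,:,::-1])
    np.savez(f"{n}0.npz",**{k:v for k,v in p.items()})
    print(n,p["fx"],p["cx"],p["rvec"],p["tvec"])
    for t in ["timer","timer_holder","timer_holder_plate","marker"]:
        print(t,[(np.round(d["box"]).tolist(),round(d["conf"],2)) for d in robot.find_in(p,t)],[(np.round(d["centre"],1).tolist(),round(d["conf"],2)) for d in robot.mark_of(p,t)])
print(robot.get_state()["time"])
E
```

```text
pics
{'time': 0.0, 'joint_positions': [1.201, 0.522, -0.036, 1.6, 0.021, 1.021, -0.113], 'dq': [-0.001, 0.002, -0.0, 0.001, 0.001, 0.0, 0.001], 'joint_torque': [-0.001, -92.713, 1.979, -36.993, 0.018, 0.008, -0.0], 'tcp_pos': [184.437, -596.835, 230.735], 'eef_rot': [-1.336, 0.986, -0.985], 'contact_force': [0.266, -0.324, -0.277], 'ft_torque': [0.0, 0.011, -0.031], 'grip_width': 85.5}
scene 566.6254626692483 310.3590721925091 [ 0.60302861 -2.68334177  1.10559062] [547.70063336 178.54390614 906.4042983 ]
timer [([363.0, 209.0, 38.0, 27.0], 0.95), ([270.0, 148.0, 30.0, 26.0], 0.94)] [([362.4, 212.1], 0.85), ([270.8, 151.2], 0.75)]
timer_holder [([382.0, 300.0, 72.0, 78.0], 0.76), ([440.0, 226.0, 17.0, 51.0], 0.39)] [([387.2, 288.0], 0.94)]Traceback (most recent call last):
  File "<stdin>", line 10, in <module>
ValueError: it knows: marker, timer, timer_holder
```

```bash
cat > h.py <<'E'
import cv2,numpy as np
def Rw(rv): return cv2.Rodrigues(np.array(rv,float))[0]
def cloud(p,wp=None):
    z=p["range_z"].astype(float); v,u=np.mgrid[:480,:640]
    c=np.stack([(u-p["cx"])/p["fx"]*z,(v-p["cy"])/p["fy"]*z,z],-1)
    if wp is None:
        R=Rw(p["rvec"]); w=(c-np.array(p["tvec"]).ravel())@R
    else:
        M=np.array(p["mount"]); t=c@M[:3,:3].T+M[:3,3]
        w=t@Rw(wp[1]).T+np.array(wp[0])
    w[z==0]=np.nan
    return w
E
python3 - <<'E'
from plant import robot
import cv2,numpy as np
from h import *
s=robot.get_state(); print(Rw(s["eef_rot"]).round(3))
for n in ["scene","top"]:
    p=robot.snapshot(n)
    cv2.imwrite(f"pics/{n}0.png",p["img"][:,:,::-1])
    w=cloud(p); np.savez(f"{n}0.npz",w=w,img=p["img"])
    for t in ["timer","timer_holder","marker"]:
        for d in robot.find_in(p,t):
            print(n,t,np.round(d["box"]),round(d["conf"],2),w[int(d["box"][1]),int(d["box"][0])].round())
        for d in robot.mark_of(p,t):
            print("  mark",np.round(d["centre"],1),round(d["conf"],2),w[int(d["centre"][1]),int(d["centre"][0])].round())
print(robot.get_state()["time"])
E
```

```text
[[ 0.295 -0.     0.955]
 [-0.955  0.     0.295]
 [-0.    -1.    -0.   ]]
scene timer [364. 210.  39.  29.] 0.98 [ 541. -103.   25.]
scene timer [268. 150.  30.  27.] 0.65 [ 812. -204.   24.]
  mark [266.1 153.5] 0.7 [ 810. -195.   20.]
  mark [360.4 214.6] 0.66 [543. -93.  21.]
scene timer_holder [382. 299.  68.  79.] 0.79 [433.  78.   7.]
  mark [386.6 287.5] 0.67 [431.  61.  19.]
scene marker [442. 225.  18.  51.] 0.84 [ 388. -136.   16.]
  mark [442.3 228.6] 0.87 [ 387. -133.   12.]
top timer [423. 160.  27.  27.] 0.74 [ 803. -219.   38.]
top timer [381. 274.  30.  26.] 0.61 [ 543. -121.   36.]
  mark [378.9 273.9] 0.93 [ 544. -114.   39.]
  mark [421.1 161.4] 0.83 [ 802. -215.   36.]
top timer_holder [291. 328.  70.  43.] 0.6 [424.  75.  12.]
top timer_holder [290. 324.  20.  27.] 0.43 [435.  80.   7.]
  mark [306.9 325.3] 0.76 [431.  42.   9.]
  mark [389.6 343.4] 0.81 [ 393. -140.   17.]
1.0
```

```bash
ls pics
```

```text
scene0.png
top0.png
```

View pics/scene0.png

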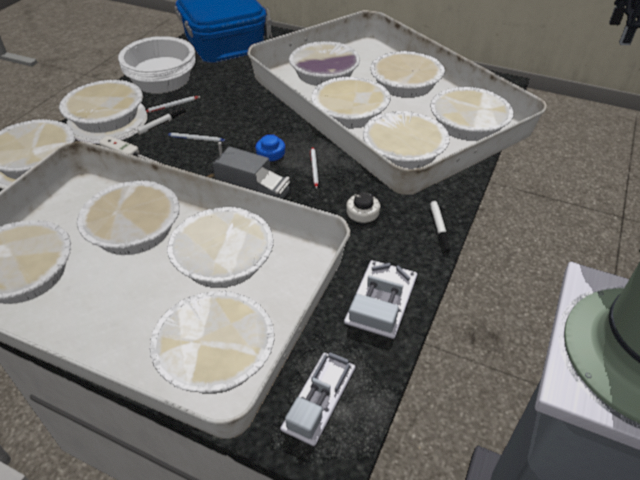

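View pics/top0.png

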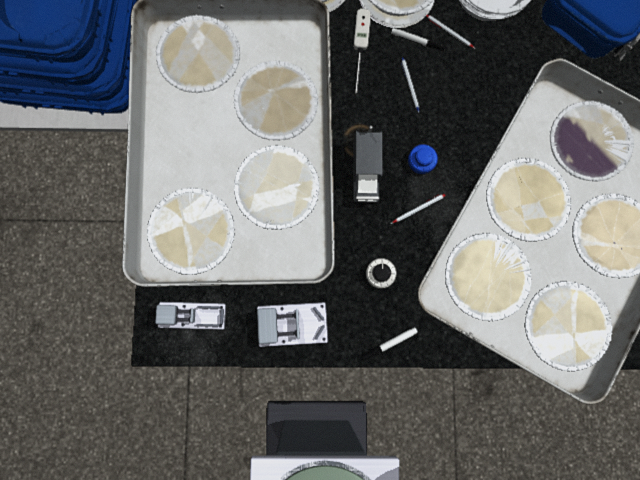

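```bash
python3 - <<'E'
import numpy as np,cv2
for n in ["top","scene"]:
    d=np.load(f"{n}0.npz"); w=d["w"]; img=d["img"].astype(int)
    X,Y,Z=w[...,0],w[...,1],w[...,2]
    r=np.hypot(X-543,Y+118)<60
    for a,b in [(15,29),(33,45)]:
        m=r&(Z>a)&(Z<b); q=w[m]; print(n,"timer",a,m.sum(),((q.min(0)+q.max(0))/2).round(1),np.ptp(q,axis=0).round(1),q.mean(0).round(1))
    m=(abs(X-430)<75)&(Y>-30)&(Y<150)&(Z>30)&(Z<46)
    q=w[m][:,:2]; print(n,"high",m.sum(),w[m].mean(0).round(1),cv2.minAreaRect(q.astype(np.float32)))
    m=(abs(X-430)<75)&(Y>-30)&(Y<150)&(Z>4.5)&(Z<46)&(img.sum(-1)>250)
    q=w[m][:,:2]; print(n,"all",m.sum(),cv2.minAreaRect(q.astype(np.float32)))
    m=(abs(X-430)<75)&(Y>-30)&(Y<45)&(Z>13)&(Z<25)
    print(n,"stops",m.sum(),w[m].mean(0).round(1))
    m=(abs(X-390)<75)&(Y>-220)&(Y<-70)&(Z>6)&(Z<25)
    print(n,"marker",cv2.minAreaRect(w[m][:,:2].astype(np.float32)))
    g=(abs(X-400)<60)&(abs(Y+50)<20); print("ground",np.nanmedian(Z[g]))
big=np.load("top0.npz")["img"][280:360,220:420]
cv2.imwrite("pics/c.png",cv2.resize(big,None,fx=4,fy=4)[:,:,::-1])
E
```

```text
top timer 15 389 [ 546.6 -122.5   22.3] [63.2 65.7 13.4] [ 544.9 -120.6   24.2]
top timer 33 262 [ 546.  -122.1   39. ] [38.6 37.9 11.8] [ 546.  -121.9   39.2]
top high 773 [428.9 118.9  38.1] ((430.0240478515625, 103.29933166503906), (76.01140594482422, 88.8006362915039), 3.755192756652832)
top all 2527 ((432.58013916015625, 72.59640502929688), (88.35939025878906, 150.60177612304688), 3.724177598953247)
top stops 132 [435.8  16.7  17. ]
top marker ((403.7878723144531, -142.00869750976562), (118.27490234375, 138.6317901611328), 1.9172704219818115)
ground 0.5244454874600835
scene timer 15 382 [ 548.1 -120.7   21.9] [65.1 61.4 13.7] [ 543.5 -109.6   22.5]
scene timer 33 224 [ 549.  -122.9   37.4] [39.5 42.1  8.8] [ 547.6 -120.7   37.7]
scene high 1128 [429.8 120.1  36.4] ((432.40283203125, 102.31578826904297), (76.75155639648438, 93.43975830078125), 4.530148029327393)
scene all 3193 ((433.8014221191406, 73.15623474121094), (87.85515594482422, 153.87704467773438), 3.8310370445251465)
scene stops 137 [437.   14.   16.3]
scene marker ((393.5296630859375, -141.890380859375), (15.150179862976074, 139.58888244628906), 27.345842361450195)
ground -1.6877812742052742
```

View pics/c.png

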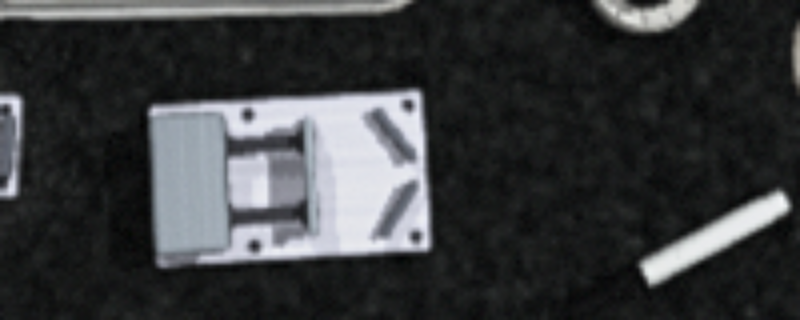

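```bash
cat >> h.py <<'E'
def sim(pos,rv,rows,first="shift"):
    p=np.array(pos,float);R=Rw(rv)
    for r in rows:
        t=np.array([r.get(k,0) for k in("tx","ty","tz")])*25; w=np.radians(6)*np.array([r.get(k,0.) for k in("rx","ry","rz")])
        p=p+R@t; R=R@Rw(w)
    return p,R
E
python3 - <<'E'
from h import *
from scipy.optimize import fsolve
s=[184.4,-596.8,231],[-1.336,.986,-.985]
def f(v): 
    p,R=sim(*s,[dict(tx=v[0],tz=v[1],ry=-.53)]*24); return p[0]-547,p[1]+122
v=fsolve(f,[0,1]);print(v)
p,R=sim(*s,[dict(tx=v[0],tz=v[1],ty=.16,ry=-.53)]*24);print(p,R.round(3))
for k in(8,16):print(sim(*s,[dict(tx=v[0],tz=v[1],ty=.16,ry=-.53)]*k)[0])
d=np.load("top0.npz"); w=d["w"];Y=w[...,1];m=(Y<-170)&(w[...,0]<700)&(w[...,0]>250);print("tray max z",np.nanmax(w[...,2][m]), )
E
```

```text
[0.02094654 1.07297073]
[ 546.96760722 -121.9465078   135.14223364] [[ 0.998 -0.    -0.061]
 [ 0.061  0.001  0.998]
 [-0.    -1.     0.001]]
[ 373.76375637 -499.49281754  198.99031775]
[ 502.9727715  -330.27044439  167.0410051 ]
tray max z 87.02701451959561
```

Request:
jog_arm(rows=[{"tx": 0.02,"tz": 1,"ty": 0.1,"ry": -0.53},{"tx": 0.02,"tz": 1,"ty": 0.1,"ry": -0.53},{"tx": 0.02,"tz": 1,"ty": 0.1,"ry": -0.53},{"tx": 0.02,"tz": 1,"ty": 0.1,"ry": -0.53},{"tx": 0.02,"tz": 1,"ty": 0.1,"ry": -0.53},{"tx": 0.02,"tz": 1,"ty": 0.1,"ry": -0.53},{"tx": 0.02,"tz": 1,"ty": 0.1,"ry": -0.53},{"tx": 0.02,"tz": 1,"ty": 0.1,"ry": -0.53}], fingers=0)

```text
invalid input
```

Request:
jog_arm(rows=[{"tx": 0.02,"ty": 0.1,"tz": 1,"rx": 0,"ry": -0.53,"rz": 0},{"tx": 0.02,"ty": 0.1,"tz": 1,"rx": 0,"ry": -0.53,"rz": 0},{"tx": 0.02,"ty": 0.1,"tz": 1,"rx": 0,"ry": -0.53,"rz": 0},{"tx": 0.02,"ty": 0.1,"tz": 1,"rx": 0,"ry": -0.53,"rz": 0},{"tx": 0.02,"ty": 0.1,"tz": 1,"rx": 0,"ry": -0.53,"rz": 0},{"tx": 0.02,"ty": 0.1,"tz": 1,"rx": 0,"ry": -0.53,"rz": 0},{"tx": 0.02,"ty": 0.1,"tz": 1,"rx": 0,"ry": -0.53,"rz": 0},{"tx": 0.02,"ty": 0.1,"tz": 1,"rx": 0,"ry": -0.53,"rz": 0}], fingers=0)

```text
time: 1.67
tcp_pos: [362.2, -505.9, 211.1]
eef_rot: [-1.473, 0.644, -0.644]
contact_force: [1.5, -0.3, 0.3]
grip_width: 85.6
```

Request:
jog_arm(rows=[{"tx": 0.02,"ty": 0.1,"tz": 1,"rx": 0,"ry": -0.53,"rz": 0},{"tx": 0.02,"ty": 0.1,"tz": 1,"rx": 0,"ry": -0.53,"rz": 0},{"tx": 0.02,"ty": 0.1,"tz": 1,"rx": 0,"ry": -0.53,"rz": 0},{"tx": 0.02,"ty": 0.1,"tz": 1,"rx": 0,"ry": -0.53,"rz": 0},{"tx": 0.02,"ty": 0.1,"tz": 1,"rx": 0,"ry": -0.53,"rz": 0},{"tx": 0.02,"ty": 0.1,"tz": 1,"rx": 0,"ry": -0.53,"rz": 0},{"tx": 0.02,"ty": 0.1,"tz": 1,"rx": 0,"ry": -0.53,"rz": 0},{"tx": 0.02,"ty": 0.1,"tz": 1,"rx": 0,"ry": -0.53,"rz": 0}])

```text
time: 2.33
tcp_pos: [482.3, -347.9, 191.2]
eef_rot: [-1.55, 0.298, -0.298]
contact_force: [0.1, -0.1, -0.1]
grip_width: 85.5
```

Request:
jog_arm(rows=[{"tx": 0.02,"ty": 0.1,"tz": 1,"rx": 0,"ry": -0.53,"rz": 0},{"tx": 0.02,"ty": 0.1,"tz": 1,"rx": 0,"ry": -0.53,"rz": 0},{"tx": 0.02,"ty": 0.1,"tz": 1,"rx": 0,"ry": -0.53,"rz": 0},{"tx": 0.02,"ty": 0.1,"tz": 1,"rx": 0,"ry": -0.53,"rz": 0},{"tx": 0.02,"ty": 0.1,"tz": 1,"rx": 0,"ry": -0.53,"rz": 0},{"tx": 0.02,"ty": 0.1,"tz": 1,"rx": 0,"ry": -0.53,"rz": 0},{"tx": 0.02,"ty": 0.1,"tz": 1,"rx": 0,"ry": -0.53,"rz": 0},{"tx": 0.02,"ty": 0.1,"tz": 1,"rx": 0,"ry": -0.53,"rz": 0}])

```text
time: 3.0
tcp_pos: [523.0, -153.6, 171.3]
eef_rot: [-1.57, -0.05, 0.05]
contact_force: [-0.1, 0.4, -0.3]
grip_width: 85.3
```

```bash
cat > look.py <<'E'
import sys
from plant import robot
from h import *
name=sys.argv[1]
s=robot.get_state(); R=Rw(s["eef_rot"])
print(s["time"],s["tcp_pos"],"yaw",np.degrees(np.arctan2(R[1,0],R[0,0])),"y-axis",R[:,1].round(4),"F",s["contact_force"])
p=robot.snapshot("wrist"); w=cloud(p,(s["tcp_pos"],s["eef_rot"]))
np.savez(name+".npz",w=w,img=p["img"]); cv2.imwrite(f"pics/{name}.png",p["img"][:,:,::-1])
X,Y,Z=w[...,0],w[...,1],w[...,2]
if len(sys.argv)>2:
    x,y=float(sys.argv[2]),float(sys.argv[3])
    for a,b in [(15,29),(33,45)]:
        m=(np.hypot(X-x,Y-y)<55)&(Z>a)&(Z<b); q=w[m]; c,r=cv2.minEnclosingCircle(q[:,:2].astype(np.float32)); print(a,m.sum(),((q.min(0)+q.max(0))/2).round(1),np.ptp(q,axis=0).round(1),"med",np.median(q,axis=0).round(1),np.round(c,1),round(r,1))
E
python3 look.py w1 547 -122
```

```text
3.0 [ 522.95764412 -153.62714125  171.27187718] yaw 3.6523332118744127 y-axis [ 4.e-04 -0.e+00 -1.e+00] F [-0.07631197  0.3789392  -0.34187025]
15 3270 [ 548.9 -123.4   22. ] [65.4 65.4 13.9] med [ 545.7 -117.4   23.5] [ 548.9 -123.7] 33.1
33 2352 [ 548.6 -123.6   37. ] [40.  40.2  8. ] med [ 548.4 -122.6   38. ] [ 548.8 -123.5] 20.2
```

View pics/w1.png

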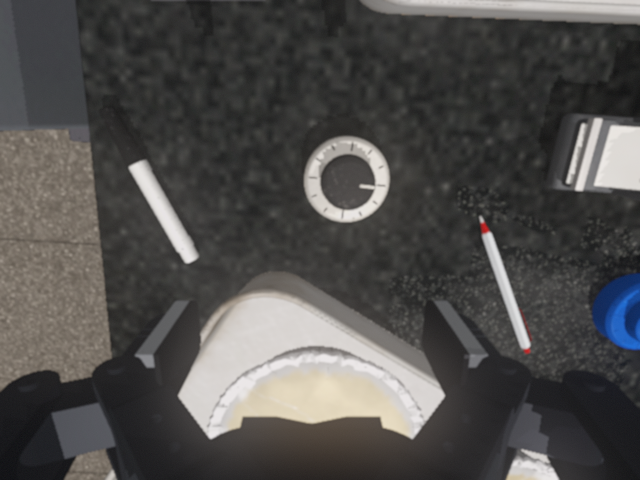

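Request:
jog_arm(rows=[{"tx": 0.28,"ty": 0.2,"tz": 0.28,"rx": 0,"ry": 0,"rz": 0},{"tx": 0.28,"ty": 0.4,"tz": 0.28,"rx": 0,"ry": 0,"rz": 0},{"tx": 0.28,"ty": 0.6,"tz": 0.28,"rx": 0,"ry": 0,"rz": 0},{"tx": 0.27,"ty": 0.6,"tz": 0.29,"rx": 0,"ry": 0,"rz": 0},{"tx": 0,"ty": 0.6,"tz": 0,"rx": 0,"ry": 0,"rz": 0},{"tx": 0,"ty": 0.6,"tz": 0,"rx": 0,"ry": 0,"rz": 0},{"tx": 0,"ty": 0.6,"tz": 0,"rx": 0,"ry": 0,"rz": 0},{"tx": 0,"ty": 0.4,"tz": 0,"rx": 0,"ry": 0,"rz": 0}])

```text
time: 3.72
tcp_pos: [548.5, -125.3, 69.1]
eef_rot: [-1.57, -0.045, 0.048]
contact_force: [0.5, 0.0, 0.6]
grip_width: 85.5
```

```bash
python3 look.py w2 548 -123
```

```text
3.7167 [ 548.49569573 -125.27546021   69.0692449 ] yaw 3.406419117496104 y-axis [-1.6e-03  1.0e-04 -1.0e+00] F [0.46004517 0.04676322 0.5979356 ]
15 6156 [ 548.6 -123.2   22. ] [65.4 65.7 13.9] med [ 547.6 -110.7   23.4] [ 548.6 -123.4] 33.1
33 4857 [ 548.7 -123.2   36.8] [39.6 40.5  7.6] med [ 548.6 -121.4   38. ] [ 548.6 -123.3] 20.3
```

View pics/w2.png

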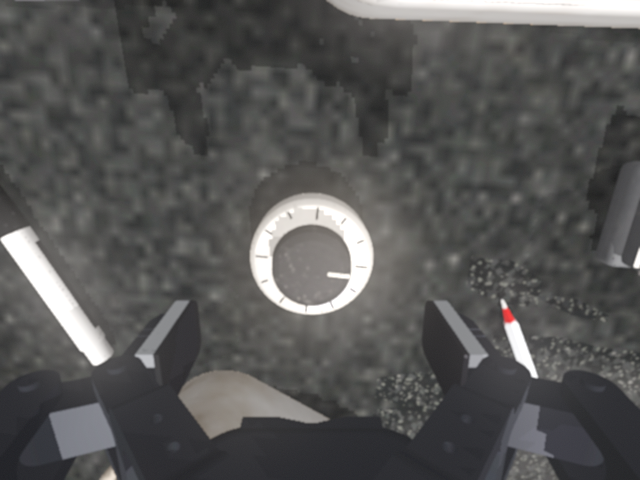

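Request:
jog_arm(rows=[{"tx": 0,"ty": 0.3,"tz": 0.08,"rx": 0,"ry": 0,"rz": 0},{"tx": 0,"ty": 0.4,"tz": 0,"rx": 0,"ry": 0,"rz": 0},{"tx": 0,"ty": 0.4,"tz": 0,"rx": 0,"ry": 0,"rz": 0},{"tx": 0,"ty": 0.3,"tz": 0,"rx": 0,"ry": 0,"rz": 0},{"tx": 0,"ty": 0.2,"tz": 0,"rx": 0,"ry": 0,"rz": 0},{"tx": 0,"ty": 0.1,"tz": 0,"rx": 0,"ry": 0,"rz": 0},{"tx": 0,"ty": 0,"tz": 0,"rx": 0,"ry": 0,"rz": 0},{"tx": 0,"ty": 0,"tz": 0,"rx": 0,"ry": 0,"rz": 0}])

```text
time: 4.43
tcp_pos: [548.8, -123.0, 29.0]
eef_rot: [-1.57, -0.048, 0.048]
contact_force: [-0.1, 0.4, 0.9]
grip_width: 85.4
```

Request:
jog_arm(rows=[{"tx": 0,"ty": 0.1,"tz": 0,"rx": 0,"ry": 0,"rz": 0},{"tx": 0,"ty": 0,"tz": 0,"rx": 0,"ry": 0,"rz": 0},{"tx": 0,"ty": 0,"tz": 0,"rx": 0,"ry": 0,"rz": 0},{"tx": 0,"ty": 0,"tz": 0,"rx": 0,"ry": 0,"rz": 0},{"tx": 0,"ty": 0,"tz": 0,"rx": 0,"ry": 0,"rz": 0},{"tx": 0,"ty": 0,"tz": 0,"rx": 0,"ry": 0,"rz": 0},{"tx": 0,"ty": 0,"tz": 0,"rx": 0,"ry": 0,"rz": 0},{"tx": 0,"ty": 0,"tz": 0,"rx": 0,"ry": 0,"rz": 0}], fingers=255)

```text
time: 5.1
tcp_pos: [548.7, -123.0, 26.9]
eef_rot: [-1.571, -0.048, 0.048]
contact_force: [-3.3, 0.5, 10.6]
grip_width: 39.3
```

```bash
python3 look.py w3 548 -123
```

```text
5.1 [ 548.68328709 -122.98553157   26.87334959] yaw 3.4876851564189097 y-axis [ 3.e-04 -3.e-04 -1.e+00] F [-3.27702773  0.51574576 10.55678777]
15 6755 [ 548.9 -123.2   22. ] [65.3 66.  13.9] med [ 547.6 -103.4   23.4] [ 548.8 -123.4] 33.2
33 8830 [ 548.5 -123.2   39. ] [66.5 40.6 12. ] med [ 548.7 -119.3   38. ] [ 548.5 -117.2] 33.3
```

View pics/w3.png

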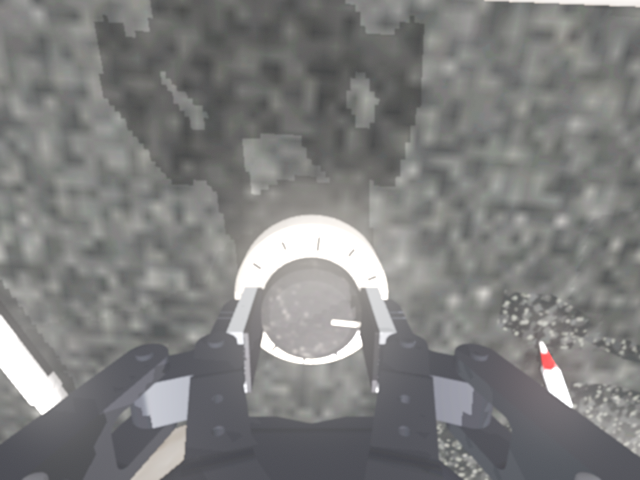

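Request:
jog_arm(rows=[{"tx": 0,"ty": -0.2,"tz": 0,"rx": 0,"ry": 0,"rz": 0},{"tx": 0,"ty": -0.4,"tz": 0,"rx": 0,"ry": 0,"rz": 0},{"tx": 0,"ty": -0.6,"tz": 0,"rx": 0,"ry": 0,"rz": 0},{"tx": -0.3,"ty": -0.6,"tz": 0,"rx": 0,"ry": 0,"rz": 0},{"tx": -0.6,"ty": -0.4,"tz": 0.2,"rx": 0,"ry": 0,"rz": 0},{"tx": -0.6,"ty": -0.2,"tz": 0.4,"rx": 0,"ry": 0,"rz": 0},{"tx": -0.6,"ty": 0,"tz": 0.6,"rx": 0,"ry": 0,"rz": 0},{"tx": -0.6,"ty": 0,"tz": 0.6,"rx": 0,"ry": 0,"rz": 0}])

```text
time: 5.82
tcp_pos: [478.0, -82.1, 87.4]
eef_rot: [-1.571, -0.048, 0.046]
contact_force: [0.3, 0.7, -1.1]
grip_width: 39.5
```

Request:
jog_arm(rows=[{"tx": -0.6,"ty": 0,"tz": 0.6,"rx": 0,"ry": 0,"rz": 0},{"tx": -0.5,"ty": 0,"tz": 0.6,"rx": 0,"ry": 0,"rz": 0},{"tx": -0.3,"ty": 0,"tz": 0.6,"rx": 0,"ry": 0,"rz": 0},{"tx": 0,"ty": 0,"tz": 0.4,"rx": 0,"ry": 0,"rz": 0},{"tx": 0,"ty": 0,"tz": 0.3,"rx": 0,"ry": 0,"rz": 0},{"tx": 0,"ty": 0,"tz": 0.1,"rx": 0,"ry": 0,"rz": 0},{"tx": 0,"ty": 0,"tz": 0,"rx": 0,"ry": 0,"rz": 0},{"tx": 0,"ty": 0,"tz": 0,"rx": 0,"ry": 0,"rz": 0}])

```text
time: 6.48
tcp_pos: [440.0, -19.8, 86.3]
eef_rot: [-1.57, -0.048, 0.047]
contact_force: [-0.5, -0.1, -1.6]
grip_width: 39.2
```

```bash
python3 look.py w4; python3 - <<'E'
from h import *
d=np.load("w4.npz"); w=d["w"]; img=d["img"].astype(int);X,Y,Z=w[...,0],w[...,1],w[...,2]
m=(abs(X-433)<70)&(Y>20)&(Y<170)&(Z>4.5)&(Z<46)
q=w[m][:,:2]; print(m.sum(),cv2.minAreaRect(q.astype(np.float32)))
m=(abs(X-430)<75)&(Y>75)&(Y<170)&(Z>34)&(Z<46)
print("housing",cv2.minAreaRect(w[m][:,:2].astype(np.float32)),np.median(Z[m]))
m=(abs(X-430)<75)&(Y>40)&(Y<75)&(Z>25)&(Z<46)
print("plate",m.sum(),cv2.minAreaRect(w[m][:,:2].astype(np.float32)),np.median(w[m],axis=0))
E
```

```text
6.4833 [440.0462105  -19.76152436  86.32810463] yaw 3.47093504221787 y-axis [ 2.e-04 -1.e-04 -1.e+00] F [-0.47647238 -0.06476563 -1.57867284]
28688 ((434.8658447265625, 65.02229309082031), (88.6158676147461, 94.74724578857422), 3.0700929164886475)
housing ((0.0, 0.0), (0.0, 0.0), 0.0) nan
plate 2243 ((434.6645812988281, 67.22114562988281), (63.729488372802734, 18.023380279541016), 3.260924816131592) [434.78584925  61.98417539  34.47075099]
  return _methods._mean(a, axis=axis, dtype=dtype,
  ret = ret.dtype.type(ret / rcount)
```

View pics/w4.png

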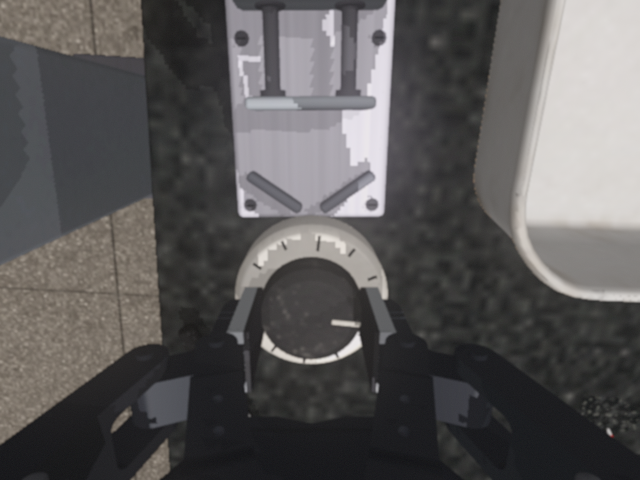

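```bash
python3 - <<'E'
from h import *
d=np.load("w4.npz"); w=d["w"]; X,Y,Z=w[...,0],w[...,1],w[...,2]
for yaw in (3.3,3.7):
    c,s=np.cos(np.radians(yaw)),np.sin(np.radians(yaw)); x=c*X+s*Y; y=-s*X+c*Y
    m=(abs(X-433)<70)&(Y>40)&(Y<85)&(Z>29)&(Z<40)
    print(yaw,"plate x",np.nanpercentile(x[m],[1,50,99]).round(1),"y",np.nanpercentile(y[m],[0.5,2,10,50,90,99]).round(1))
    mid=[]
    for yy in np.arange(-5,60,10):
        b=(abs(y-yy)<2)&(abs(X-433)<60)&(Z>4.5)&(Z<12)
        mid.append((yy,x[b].min().round(1),x[b].max().round(1)))
    print(mid)
    b=(abs(X-433)<60)&(Y>0)&(Y<90)&(Z>5)&(Z<11)
    for xx in (-35,-20,0,20,35): 
        e=b&(abs(x-437-xx)<3)&(Y<30); print(xx,y[e].min().round(1) if e.any() else None,end=" ")
    b=(abs(X-433)<60)&(Z>13)&(Z<22)&(Y<40)&(Y>-8); 
    from scipy import ndimage
    l,n=ndimage.label(b); 
    for i in range(1,n+1):
        k=l==i
        if k.sum()>150: print("stop",k.sum(),x[k].min().round(1),x[k].max().round(1),y[k].min().round(1),y[k].max().round(1),np.median(Z[k]))
    print("tcp",c*440.05-s*19.76,-s*440.05-c*19.76, "timer top", np.nanmedian(Z[(np.hypot(X-440,Y+19.8)<31)&(np.hypot(X-440,Y+19.8)>25)&(Z>60)&(Z<95)]))
E
```

```text
3.3 plate x [407.2 438.6 468.6] y [33.1 33.1 33.6 35.9 38.5 39.2]
[(np.int64(-5), np.float64(394.7), np.float64(481.7)), (np.int64(5), np.float64(394.8), np.float64(481.6)), (np.int64(15), np.float64(394.1), np.float64(481.7)), (np.int64(25), np.float64(394.0), np.float64(481.7)), (np.int64(35), np.float64(394.0), np.float64(481.4)), (np.int64(45), np.float64(393.9), np.float64(481.6)), (np.int64(55), np.float64(394.1), np.float64(481.6))]
-35 -23.3 -20 -24.0 0 -25.2 20 -26.3 35 -27.3 stop 700 443.3 473.8 -23.1 0.7 17.229913140855636
stop 710 402.4 433.1 -23.0 0.3 17.164576888485314
tcp 438.1828512282822 -45.05828435985078 timer top 82.87730210626142
3.7 plate x [407.4 438.8 468.9] y [30.  30.  30.5 32.9 35.4 36. ]
[(np.int64(-5), np.float64(394.4), np.float64(481.9)), (np.int64(5), np.float64(394.4), np.float64(482.1)), (np.int64(15), np.float64(394.1), np.float64(481.4)), (np.int64(25), np.float64(394.2), np.float64(481.5)), (np.int64(35), np.float64(394.3), np.float64(481.6)), (np.int64(45), np.float64(394.4), np.float64(481.7)), (np.int64(55), np.float64(394.2), np.float64(481.8))]
-35 -26.1 -20 -26.9 0 -28.3 20 -29.5 35 -30.7 stop 700 443.2 473.8 -26.2 -2.6 17.229913140855636
stop 710 402.4 432.9 -26.0 -2.6 17.164576888485314
tcp 437.8576094095939 -48.11625486377242 timer top 82.87730210626142
```

Request:
jog_arm(rows=[{"tx": 0,"ty": 0.1,"tz": 0.2,"rx": 0,"ry": 0,"rz": 0},{"tx": 0,"ty": 0.2,"tz": 0.4,"rx": 0,"ry": 0,"rz": 0},{"tx": 0,"ty": 0.3,"tz": 0.4,"rx": 0,"ry": 0,"rz": 0},{"tx": 0,"ty": 0.3,"tz": 0.35,"rx": 0,"ry": 0,"rz": 0},{"tx": 0,"ty": 0.3,"tz": 0.2,"rx": 0,"ry": 0,"rz": 0},{"tx": 0,"ty": 0.2,"tz": 0,"rx": 0,"ry": 0,"rz": 0},{"tx": 0,"ty": 0.1,"tz": 0,"rx": 0,"ry": 0,"rz": 0},{"tx": 0,"ty": 0,"tz": 0,"rx": 0,"ry": 0,"rz": 0}])

```text
time: 7.2
tcp_pos: [437.0, 18.8, 48.3]
eef_rot: [-1.571, -0.047, 0.048]
contact_force: [-0.8, -0.4, -1.2]
grip_width: 39.3
```

```bash
python3 look.py w5
```

```text
7.2 [436.95448425  18.81234401  48.26274198] yaw 3.475561612336649 y-axis [-1.e-03 -3.e-04 -1.e+00] F [-0.79232918 -0.36606206 -1.15428959]
```

View pics/w5.png

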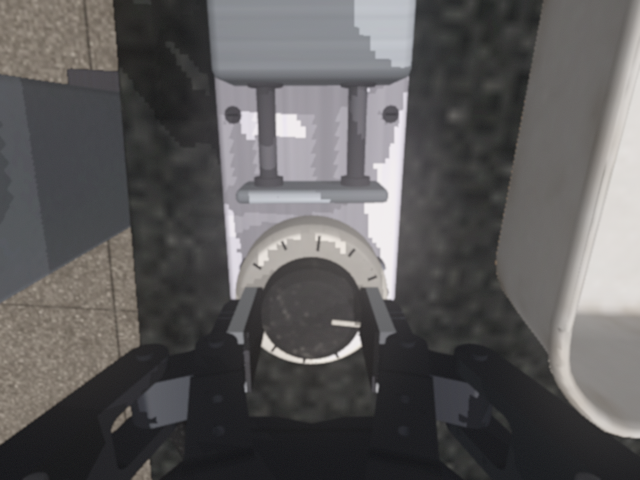

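Request:
jog_arm(rows=[{"tx": 0,"ty": 0,"tz": 0.15,"rx": 0,"ry": 0,"rz": 0},{"tx": 0,"ty": 0,"tz": 0.25,"rx": 0,"ry": 0,"rz": 0},{"tx": 0,"ty": 0,"tz": 0.3,"rx": 0,"ry": 0,"rz": 0},{"tx": 0,"ty": 0,"tz": 0.3,"rx": 0,"ry": 0,"rz": 0},{"tx": 0,"ty": 0,"tz": 0.3,"rx": 0,"ry": 0,"rz": 0},{"tx": 0,"ty": 0,"tz": 0.2,"rx": 0,"ry": 0,"rz": 0},{"tx": 0,"ty": 0,"tz": 0.12,"rx": 0,"ry": 0,"rz": 0},{"tx": 0,"ty": 0,"tz": 0,"rx": 0,"ry": 0,"rz": 0}])

```text
time: 7.92
tcp_pos: [434.7, 60.6, 49.0]
eef_rot: [-1.571, -0.049, 0.048]
contact_force: [0.8, -6.4, 3.0]
grip_width: 39.0
```

```bash
python3 look.py w6
```

```text
7.9167 [434.74600226  60.58394005  49.01986   ] yaw 3.544699030019872 y-axis [ 2.e-04 -3.e-04 -1.e+00] F [ 0.81528215 -6.39033347  3.01738188]
```

View pics/w6.png

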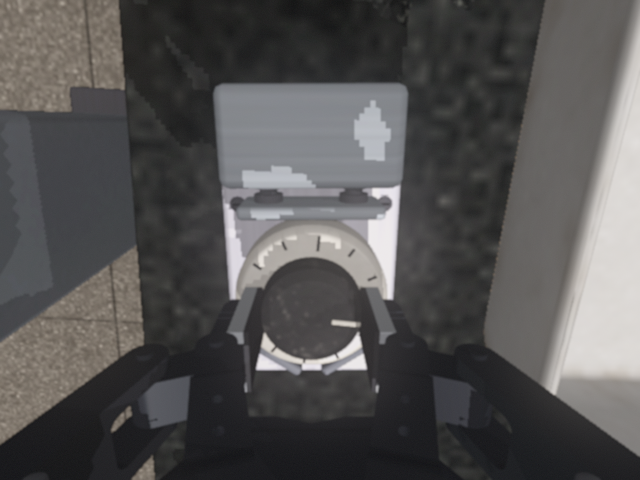

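Request:
jog_arm(rows=[{"tx": 0,"ty": 0.1,"tz": 0,"rx": 0,"ry": 0,"rz": 0},{"tx": 0,"ty": 0.1,"tz": 0,"rx": 0,"ry": 0,"rz": 0},{"tx": 0,"ty": 0.1,"tz": 0,"rx": 0,"ry": 0,"rz": 0},{"tx": 0,"ty": 0.1,"tz": 0,"rx": 0,"ry": 0,"rz": 0},{"tx": 0,"ty": 0.06,"tz": 0,"rx": 0,"ry": 0,"rz": 0},{"tx": 0,"ty": 0.04,"tz": 0,"rx": 0,"ry": 0,"rz": 0},{"tx": 0,"ty": 0,"tz": 0,"rx": 0,"ry": 0,"rz": 0},{"tx": 0,"ty": 0,"tz": 0,"rx": 0,"ry": 0,"rz": 0}])

```text
time: 8.63
tcp_pos: [434.6, 59.8, 36.4]
eef_rot: [-1.571, -0.048, 0.048]
contact_force: [-0.1, -6.7, 1.5]
grip_width: 39.2
```

Request:
jog_arm(rows=[{"tx": 0,"ty": 0.02,"tz": 0,"rx": 0,"ry": 0,"rz": 0},{"tx": 0,"ty": 0.02,"tz": 0,"rx": 0,"ry": 0,"rz": 0},{"tx": 0,"ty": 0.01,"tz": 0,"rx": 0,"ry": 0,"rz": 0},{"tx": 0,"ty": 0,"tz": 0,"rx": 0,"ry": 0,"rz": 0},{"tx": 0,"ty": 0,"tz": 0,"rx": 0,"ry": 0,"rz": 0},{"tx": 0,"ty": 0,"tz": 0,"rx": 0,"ry": 0,"rz": 0},{"tx": 0,"ty": 0,"tz": 0,"rx": 0,"ry": 0,"rz": 0},{"tx": 0,"ty": 0,"tz": 0,"rx": 0,"ry": 0,"rz": 0}])

```text
time: 9.3
tcp_pos: [434.7, 59.8, 35.2]
eef_rot: [-1.571, -0.048, 0.048]
contact_force: [1.3, -6.6, 1.1]
grip_width: 39.1
```

```bash
python3 look.py w7; python3 - <<'E'
from h import *
w=np.load("w7.npz")["w"];X,Y,Z=w[...,0],w[...,1],w[...,2]
r=np.hypot(X-434.6,Y-59.8)
print(np.nanmedian(Z[(r>24)&(r<31)&(Z>20)&(Z<45)&(abs(X-434.6)<15)]))
E
```

```text
9.3 [434.69473684  59.79601303  35.20533976] yaw 3.4918591278423143 y-axis [-0.e+00 -7.e-04 -1.e+00] F [ 1.28227561 -6.55599068  1.11544985]
31.702159720379047
```

Request:
jog_arm(rows=[{"tx": 0,"ty": 0.02,"tz": 0,"rx": 0,"ry": 0,"rz": 0},{"tx": 0,"ty": 0.02,"tz": 0,"rx": 0,"ry": 0,"rz": 0},{"tx": 0,"ty": 0,"tz": 0,"rx": 0,"ry": 0,"rz": 0},{"tx": 0,"ty": 0,"tz": 0,"rx": 0,"ry": 0,"rz": 0},{"tx": 0,"ty": 0,"tz": 0,"rx": 0,"ry": 0,"rz": 0},{"tx": 0,"ty": 0,"tz": 0,"rx": 0,"ry": 0,"rz": 0},{"tx": 0,"ty": 0,"tz": 0,"rx": 0,"ry": 0,"rz": 0},{"tx": 0,"ty": 0,"tz": 0,"rx": 0,"ry": 0,"rz": 0}])

```text
time: 10.02
tcp_pos: [434.8, 59.7, 34.8]
eef_rot: [-1.571, -0.048, 0.048]
contact_force: [-4.1, -8.5, 24.1]
grip_width: 39.2
```

Request:
jog_arm(rows=[{"tx": 0,"ty": -0.03,"tz": 0,"rx": 0,"ry": 0,"rz": 0},{"tx": 0,"ty": 0,"tz": -0.1,"rx": 0,"ry": 0,"rz": 0},{"tx": 0,"ty": 0,"tz": -0.12,"rx": 0,"ry": 0,"rz": 0},{"tx": 0,"ty": 0,"tz": -0.12,"rx": 0,"ry": 0,"rz": 0},{"tx": 0,"ty": 0,"tz": -0.1,"rx": 0,"ry": 0,"rz": 0},{"tx": 0,"ty": 0,"tz": -0.06,"rx": 0,"ry": 0,"rz": 0},{"tx": 0,"ty": 0,"tz": 0,"rx": 0,"ry": 0,"rz": 0},{"tx": 0,"ty": 0,"tz": 0,"rx": 0,"ry": 0,"rz": 0}])

```text
time: 10.68
tcp_pos: [435.5, 47.2, 35.0]
eef_rot: [-1.571, -0.048, 0.048]
contact_force: [0.4, -7.9, 3.6]
grip_width: 39.0
```

```bash
python3 look.py w8
```

```text
10.6833 [435.54080644  47.17646024  34.96047434] yaw 3.4817949375691613 y-axis [ 1.e-04 -5.e-04 -1.e+00] F [ 0.36144803 -7.94628444  3.64512413]
```

View pics/w8.png

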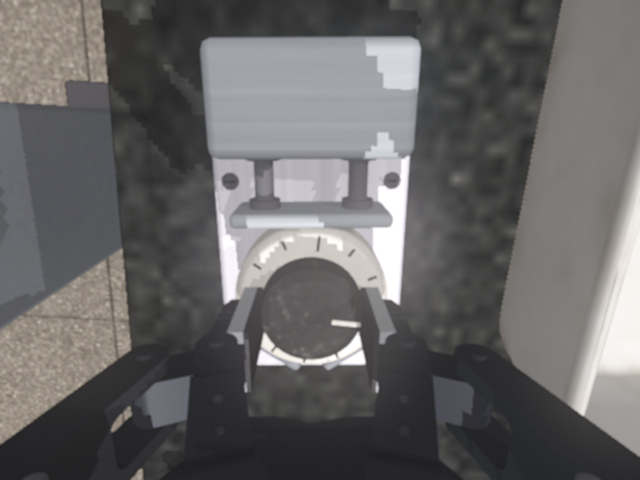

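Request:
jog_arm(rows=[{"tx": 0,"ty": 0,"tz": 0,"rx": 0,"ry": 0,"rz": 0},{"tx": 0,"ty": 0,"tz": 0,"rx": 0,"ry": 0,"rz": 0},{"tx": 0,"ty": 0,"tz": 0,"rx": 0,"ry": 0,"rz": 0},{"tx": 0,"ty": 0,"tz": 0,"rx": 0,"ry": 0,"rz": 0},{"tx": 0,"ty": 0,"tz": 0,"rx": 0,"ry": 0,"rz": 0},{"tx": 0,"ty": 0,"tz": 0,"rx": 0,"ry": 0,"rz": 0},{"tx": 0,"ty": 0,"tz": 0,"rx": 0,"ry": 0,"rz": 0},{"tx": 0,"ty": 0,"tz": 0,"rx": 0,"ry": 0,"rz": 0}], fingers=0)

```text
time: 11.4
tcp_pos: [435.5, 47.3, 34.8]
eef_rot: [-1.57, -0.048, 0.048]
contact_force: [0.3, -0.4, 0.6]
grip_width: 85.3
```

Request:
jog_arm(rows=[{"tx": 0,"ty": -0.2,"tz": 0,"rx": 0,"ry": 0,"rz": 0},{"tx": 0,"ty": -0.3,"tz": 0,"rx": 0,"ry": 0,"rz": 0},{"tx": 0,"ty": -0.5,"tz": 0,"rx": 0,"ry": 0,"rz": 0},{"tx": 0,"ty": -0.6,"tz": 0,"rx": 0,"ry": 0,"rz": 0},{"tx": 0,"ty": -0.8,"tz": 0,"rx": 0,"ry": 0,"rz": 0},{"tx": 0,"ty": -0.8,"tz": -0.5,"rx": 0,"ry": 0,"rz": 0},{"tx": 0,"ty": -0.5,"tz": -0.5,"rx": 0,"ry": 0,"rz": 0},{"tx": 0,"ty": 0,"tz": -0.3,"rx": 0,"ry": 0,"rz": 0}])

```text
time: 12.07
tcp_pos: [438.6, 13.8, 130.1]
eef_rot: [-1.571, -0.05, 0.044]
contact_force: [1.1, 0.2, 0.0]
grip_width: 85.4
```

```bash
python3 look.py w9 436.5 43; python3 - <<'E'
from plant import robot
from h import *
for n in ["scene","top"]:
    p=robot.snapshot(n); cv2.imwrite(f"pics/{n}9.png",p["img"][:,:,::-1])
    w=cloud(p);X,Y,Z=w[...,0],w[...,1],w[...,2]
    m=(abs(X-390)<75)&(Y>-220)&(Y<-70)&(Z>6)&(Z<25)
    print(n,"marker",cv2.minAreaRect(w[m][:,:2].astype(np.float32)))
w=np.load("w9.npz")["w"];X,Y,Z=w[...,0],w[...,1],w[...,2]
yaw=np.radians(3.4);c,s=np.cos(yaw),np.sin(yaw);x=c*X+s*Y;y=-s*X+c*Y
m=(abs(X-434)<33)&(Y>70)&(Y<85)&(Z>30)&(Z<40);print("plate y",np.percentile(y[m],[1,5,50]).round(1),"x",x[m].min(),x[m].max())
r=np.hypot(X-436.6,Y-42.6);m=(r>24)&(r<31)&(Z>26)&(Z<37)
A=np.c_[X[m],Y[m],np.ones(m.sum())];print("plane",np.linalg.lstsq(A,Z[m],rcond=None)[0][:2],np.median(Z[m]))
b=(abs(X-433)<60)&(Z>13)&(Z<22)&(Y<40)&(Y>-8);print("stops x",x[b].min(),x[b].max(),"y",y[b].min())
for q in [(436.5,42.5)]: print("origin est",c*q[0]+s*q[1],-s*q[0]+c*q[1])
E
```

```text
12.0667 [438.57860167  13.76662607 130.06409579] yaw 3.4493191858970795 y-axis [ 3.7e-03 -3.0e-04 -1.0e+00] F [1.09529746e+00 2.19455991e-01 7.91746903e-04]
15 1575 [437.5  49.   22.1] [71.6 95.  13.9] med [432.4  63.6  24.9] [436.1  49.9] 48.6
33 1930 [433.9  49.4  39. ] [63.  68.9 12. ] med [435.   75.8  35.5] [435.6  54.9] 40.6
scene marker ((387.3536682128906, -129.77203369140625), (14.67999267578125, 112.0718002319336), 27.341753005981445)
top marker ((409.8927917480469, -175.07748413085938), (86.75089263916016, 107.89746856689453), 87.70806884765625)
plate y [43.7 44.9 52.2] x 406.2159513076375 469.33976339173
plane [-0.00383704  0.00479412] 31.634015477113635
stops x 402.22349268614755 473.92117306373797 y -24.028800385449696
origin est 438.25220576570194 16.53796062085278
```

View pics/w9.png

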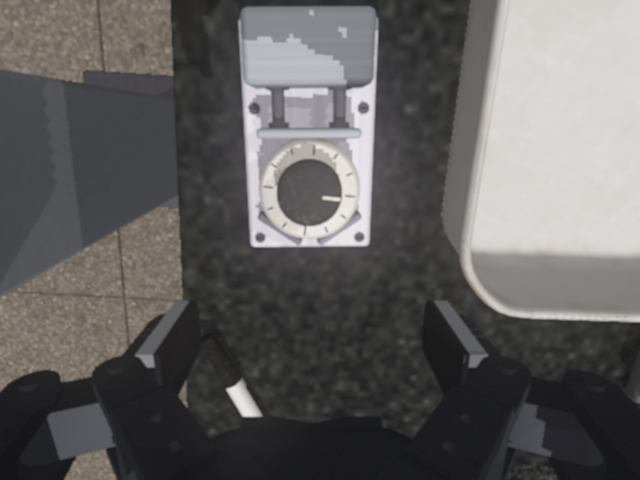

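```bash
python3 - <<'E'
from h import *
w=np.load("w9.npz")["w"];X,Y,Z=w[...,0],w[...,1],w[...,2]
r=np.hypot(X-436.5,Y-43)
m=(r<24)&(Z>44)&(Z<50);c,rr=cv2.minEnclosingCircle(w[m][:,:2].astype(np.float32));print("dial",c,rr,np.median(Z[m]))
m=(r<38)&(Z>28)&(Z<33.5)&(Y<72);c,rr=cv2.minEnclosingCircle(w[m][:,:2].astype(np.float32));print("body",c,rr)
E
```

```text
dial (436.21429443359375, 43.225948333740234) 19.883764266967773 46.17146227269984
body (436.2336120605469, 43.25185012817383) 32.80487823486328
```

View pics/scene9.png

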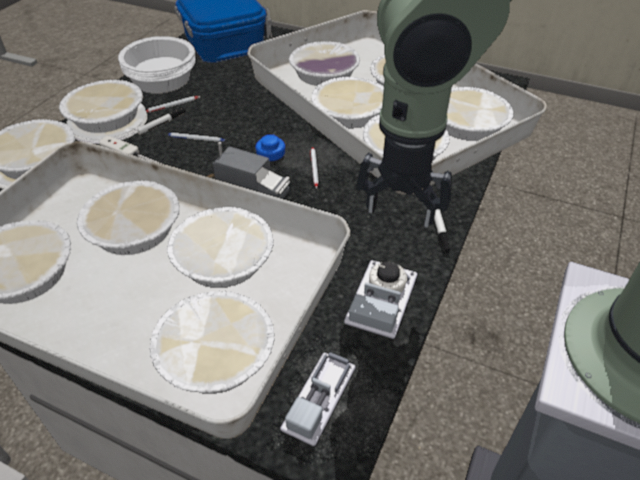

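```bash
python3 -c "
from plant import robot
print(robot.finish_job())"
```

```text
the job is handed in; nothing more can be done
None
```

The timer is seated in the wider holder, clamped by the sprung plate against both stops. I handed the job in at about 12 s on the robot's clock.

I gripped the timer by its dial and used it to press the plate back about 34 mm. I then lowered it onto the bed, which showed as 24 N of contact force. Before letting go I eased it back to about 4 mm short of its seat, so the plate would not snap it into the stops.

**Last checks**
- **Position:** the timer's measured centre is (436.2, 43.3) mm, within about 1 mm of my estimate of the holder's origin.
- **Flatness:** the top of the white body is at 31.6 mm, against 32 mm expected. Its tilt is under 0.4°.
- **Plate:** it touches the timer in the wrist picture. My depth reading of its face was too scattered to confirm the 18 mm slide.
- **Robot:** the gripper is open, well above the timer, and reads about 1 N or less.
- **Marker pen:** it was never approached, and the pictures show it where it was. The final measurement of it failed because the gripper blocked part of the view.

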